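# Turn a lacquered stick handle round in a spring clip and load it into the curing box

## Robot

A 6-joint arm with a two-finger parallel gripper is mounted at the origin on the work surface. World frame = base frame: x ahead of the robot, y to its left, z up, the work surface at z = 0. Lengths are in m, angles in degrees, forces in N, time in s.
With the tool pointing down it reaches from about 0.3 to 0.75 m from the base axis. Payload 8.5 kg.
Tool frame: the origin (TCP) lies at the very end of the fingers, on their centre line; the grasp point (between the pads) lies 19 mm behind it (env.pinch_z is the distance from the TCP to the grasp point, in m); z points along the fingers, y is the line along which they close (so a half turn about z gives the same grasp; the last joint's range is limited). The gripper opens to 85 mm and grips with 20 to 120 N. Pads are 22 mm wide; open, the fingers measure 114 mm over their backs; the gripper's body (76 mm by 85 mm) begins 54 mm behind the grasp point. The pads swing forward as they close: fully open they stand 13 mm farther back than shut.
Start: joints at [50.747, 21.807, 74.336, -0, 83.858, -12.336], TCP at [0.249, 0.49, 0.231] pointing down, gripper open.
Joint ranges: [-178.18, 178.18], [-50.72, 133.34], [12.68, 142.11], [-81.47, 261.47], [9.98, 163.14], [-165.26, 165.26]. Speed limits (degrees/s): [136.94, 136.94, 180, 180, 180, 180].

## Interface

Orientations are given as a 3x3 rotation matrix whose columns are the frame's x, y, z axes.
In Python, from rig import env, viewer gives the robot as it stands.
- The arm moves only by the tool drive_tool, never from a script. Its argument "series" is a list of rows, each a list of 3 entries, a list of its own where there are three numbers: the shift along the tool's x, y, z in m, then the turn about the tool's z in degrees, then the finger opening in m, from 0 to 0.0854. A call has 1 to 20 rows; each row is the pose to reach, as a shift and turn from the pose commanded when the call began, along the tool's axes at that moment; what a row does not reach only later rows make up. A row lasts 1/10 s, in which the tool goes at most 50 mm and 8.59 degrees, less where a joint would pass 70% of its speed; a pose out of reach is approached as far as the arm can. A call with a gripper value outside its range is refused whole. The fingers move at their own pace and stop on an object; "newtons" is the grip in N (left out, the last holds). Time passes only in rows, so rows that repeat a pose let the fingers close. It gives the time, the measured TCP pose, the force, the opening and the grip force at its end, in the units of the state.
- env.observe(): the state, without advancing time (a new reading comes with each control period).
- viewer.get_image(name): name is "scene" or "top"; returns a dict with "img" (400x640x3 uint8, red, green, blue), "depth" (400x640 float32, m along the optical axis (not along the pixel's ray), 0 where there is no reading), "camera_matrix" (3x3 intrinsics, pixels), "distortion" ([k1, k2, p1, p2, k3] as OpenCV has them; the pictures are not rectified), "rvec" (rotation vector, rad) and "tvec" (3), from world to camera coordinates, as OpenCV has them. Camera axes: x right, y down, z forward; pixel columns grow to the right and rows downward; lengths in m; the calibration is good to about 2 mm. A picture is of the moment at which its call begins.
- env.close_job(): hands the job in; it is judged then, once.
The state is a dict: "time_s": time; "q": joint angles; "qvel": joint speeds; "joint_efforts": joint torques, N m; "position": TCP position; "tool_rot": TCP orientation; "ft_force": force on the tool from outside, world axes, zero at the start; "wrist_torque": the same for the moment, N m; "grip_width": finger opening in m; "gripper_force": force on a finger pad.
Only numpy, scipy, OpenCV 4.12 (cv2) and the standard library are available. Lean on these libraries where they do the work, as an engineer would, in place of code of your own. Each camera call takes 0.05 s, during which the arm holds its last target. There are 200 camera calls.

## Task

The walking-stick handle with the freshly lacquered red knob stands in the sloped wooden sleeve, knob up: take it by the bare shaft, press it lengthwise and fully home into the blue spring clip by about the middle of its shaft, let go, and take it again by the tail half on the other side of the clip. Then pass it knob first through the port of the green curing box without the handle or the gripper touching the box's shell, lay the shaft in both V rests with the whole knob well inside, and let go. Nothing may touch the wet knob, and the other things on the bench stay where they are.

Things in the scene. Friction and masses are not known exactly. Their poses are not given: they have to be found in the camera images.
- stick: Walking-stick handle, 70 to 125 g: pale round shaft, 20 mm diameter, red wet knob (32 mm diameter, 28 mm long) at one end, brass band at the tail. x runs along the shaft to the knob; origin on its axis: shaft from x = -70 (tail) to +75 mm, knob +75 to +103. Mass centre at x = +25. Its turn about x has no meaning. At the start it leans in the holder, x axis 40 degrees above level, knob up; the sleeve hides x = -70 to -24.
- knob: The wet red knob, fixed to the stick; same origin and axes as stick. It must not touch anything, the fingers included.
- knob_mid (a point): The middle of the knob, 89 mm from the stick's origin on its axis.
- tail (a point): The centre of the tail end of the shaft, 70 mm from the stick's origin on its axis.
- holder: Fixed brown wooden holder: base 130 x 75 x 12 mm and a square sleeve (outside 34 x 34, inside 24 x 24, 46 mm deep) sloping up at 40 degrees above level towards the holder's +x, where it is open; the stick is drawn out along its own axis, at least 50 mm. Origin on the table (z up), 85 mm straight below the stick's origin as it starts.
- clip: Fixed blue block 50 x 110 x 30 mm, 60 mm high at its two posts, with two upright sprung steel jaws and a fixed saddle between them. Origin on the table, z up. A held shaft lies level along the clip's x axis (either way round) on the saddle, its axis 75 mm above the table. Jaws: 28 mm long along x, 17 mm apart at rest, each giving up to 12 mm along y.
- clip_seat (a point): On the axis of a fully seated shaft, mid-clip, 75 mm above the clip's origin; same axes. Above 86 mm the jaws flare outwards at 20 degrees to a mouth 32 mm wide at 108 mm above the table. Pressing a 20 mm shaft straight down takes about 3 to 12 N; the saddle stops it and each jaw pinches it with about 2.5 N. Pull it out straight up.
- box: Fixed curing box with a dark base plate. Origin on the table under the middle of the port wall (mid-thickness); x points level through the port into the box, z up. Two fixed black V rests (45 degree faces, 6 mm thick along x, 30 mm wide, tops about 75 mm high) stand at x = -26 mm (outside, before the port) and x = +32 mm (inside).
- shell: The box's shell, fixed to it, same origin and axes: green port wall 136 mm wide and 6 mm thick at x = 0, side walls (inner width 124 mm), rear wall inside at x = 132 mm, clear amber roof with its top 130 mm above the table. The port is a window in the port wall, 60 mm wide (y = -30 to +30 mm), from 58 to 120 mm high. Stick and gripper must not touch the shell.
- port (a point): Centre of the port window, 89 mm above the box's origin.
- rest_mid (a point): 75 mm above the box's origin, same axes: a 20 mm shaft lying in both rests is level along x with its axis through this point. To carry the 32 mm knob over the rests, keep the shaft's axis at least 84 mm above the table. With the stick's origin at about x = -14 mm the knob's middle is 75 mm inside and the stick balances on both rests.
- spray_can: Bystander: blue spray can, 60 mm in diameter, 170 mm high; origin at its foot.
- glue_bottle: Bystander: white bottle with red cap, 64 mm in diameter, 190 mm high; origin at its foot.
- jar: Bystander: amber glass jar, 68 mm in diameter, 75 mm high; origin at its foot.
- sanding_block: Bystander: cork sanding block 95 x 50 x 35 mm; origin under its centre.
- rasp: Bystander: rasp 200 mm long along its x, orange handle 26 mm thick; origin on the table under the middle.
- screwdriver: Bystander: green-handled screwdriver lying along its x, about 200 mm long, handle to -x.
- offcut: Bystander: wooden offcut 120 x 45 x 28 mm; origin under its centre.
There are look-alikes about, which are no part of the job. What is shaped like the stick but pink or purple is not meant.

How it is judged (in metres and radians):
On the way, in this order (a step that is already met when the one before it is completed fails the run):
1. the stick lies fully home in the clip, held near the middle of its shaft, and has been let go (y of stick in the frame of clip_seat between -0.005 and 0.005 m and z of stick in the frame of clip_seat between -0.005 and 0.006 m and x of stick in the frame of clip_seat between -0.03 and 0.03 m and angle between the x axis of stick and the x axis of clip, either way round below 0.12 rad and contact force between the fingers and stick below 0.1 N and linear speed of stick below 0.02 m/s), for 0.2 s.
2. it has been taken by the tail half of the shaft and out of the clip (x of the grasp point in the frame of stick below -0.01 m and contact force between the fingers and stick above 1 N and distance between stick and clip_seat above 0.05 m), for 0.1 s.
At the end, for the whole second after the job is handed in: The stick lies at rest in both V rests (within about 6 mm and 0.08 rad), knob first through the port with the knob's middle 55 to 92 mm inside the port wall's plane, and is let go (x of knob_mid in the frame of rest_mid between 0.055 and 0.092 m and y of stick in the frame of rest_mid between -0.006 and 0.006 m and z of stick in the frame of rest_mid between -0.005 and 0.006 m and angle between the x axis of stick and the x axis of box, either way round below 0.08 rad and linear speed of stick below 0.01 m/s and angular speed of stick below 0.1 rad/s and contact force between the fingers and stick below 0.1 N); the robot touches nothing.
It fails at once if the wet knob touches something (over 0.3 N) (contact force between knob and anything else above 0.3 N).
It fails at once if the stick touches the shell of the curing box (over 0.5 N) (contact force between stick and shell above 0.5 N).
It fails at once if the robot touches the shell of the curing box (over 0.5 N) (contact force between any of the fingers, the arm and shell above 0.5 N).
It fails at once if a bystander is shifted by more than 30 mm (distance of any of spray_can, glue_bottle, jar, sanding_block, rasp, screwdriver, offcut from where it was at the start of the episode above 0.03 m).
It also fails if it takes over 61 s, if anything falls off the work surface, if the arm or the gripper's body presses on something with over 40 N, if the wrist force passes 120 N, or if a joint passes its speed limit or range.

## Working session

There is one attempt and no reset: what is moved stays moved. The work goes in short steps, Python scripts to look and compute and a tool call to move; the robot and the scene stay as the last step left them, time stands still between calls to the robot, and variables do not carry over. Pictures are saved under pics/ and viewed, at most 10 in all, crops included, and the job is handed in when it is done.

Besides the shell and the picture viewer there is one more tool, called after ">>>" as a command line: name --argument value ..., lists and objects as JSON in quotes. drive_tool: Moves the arm, as the interface text tells. Its arguments: {"type":"object","properties":{"series":{"type":"array"},"newtons":{"type":"number"}},"required":["series"]}

```bash
ls; mkdir -p pics
cat > h.py <<'E'
import numpy as np, cv2, pickle
from rig import env, viewer
def grab(n):
    d=viewer.get_image(n); d['R']=cv2.Rodrigues(np.array(d['rvec'],float))[0]; d['t']=np.array(d['tvec'],float).ravel(); return d
def cloud(d):
    h,w=d['depth'].shape; u,v=np.meshgrid(np.arange(w),np.arange(h))
    p=cv2.undistortPoints(np.stack([u,v],-1).reshape(-1,1,2).astype(np.float64),d['camera_matrix'],np.array(d['distortion'],float)).reshape(h,w,2)
    z=d['depth'][...,None]; c=np.concatenate([p*z,z],-1)
    return (c-d['t'])@d['R']
def ray(d,uv):
    p=cv2.undistortPoints(np.array(uv,float).reshape(-1,1,2),d['camera_matrix'],np.array(d['distortion'],float)).reshape(-1,2)
    r=np.c_[p,np.ones(len(p))]@d['R']; return -d['t']@d['R'], r
def onz(d,uv,z):
    o,r=ray(d,uv); return o+r*((z-o[2])/r[:,2])[:,None]
E
python3 - <<'E'
from h import *
s=env.observe(); print({k:np.round(v,3) for k,v in s.items()})
for n in('scene','top'):
    d=grab(n); pickle.dump(d,open(n+'.pkl','wb')); cv2.imwrite(f'pics/{n}0.png',d['img'][...,::-1]); print(n,(-d['t']@d['R']).round(3),d['R'][2].round(2),(d['depth']==0).mean())
E
```

```text
pics
{'time_s': np.float64(0.0), 'q': array([ 5.0748e+01,  2.1843e+01,  7.4385e+01, -2.0000e-03,  8.3858e+01,
       -1.2337e+01]), 'qvel': array([ 0.068,  0.013, -0.006, -0.121, -0.113,  0.004]), 'joint_efforts': array([ 0.0000e+00, -4.4845e+01, -2.3129e+01, -0.0000e+00,  5.0000e-03,
       -0.0000e+00]), 'position': array([0.249, 0.49 , 0.231]), 'tool_rot': array([[-0.892,  0.453, -0.001],
       [ 0.453,  0.892, -0.001],
       [ 0.   , -0.001, -1.   ]]), 'ft_force': array([0.048, 1.152, 0.213]), 'wrist_torque': array([-0.014,  0.01 , -0.027]), 'gripper_force': np.float64(0.0), 'grip_width': np.float64(0.085)}
scene [1.    0.756 1.109] [-0.34 -0.57 -0.75] 0.003984375
top [0.294 0.006 1.32 ] [ 0.21 -0.02 -0.98] 0.00407421875
```

View pics/scene0.png

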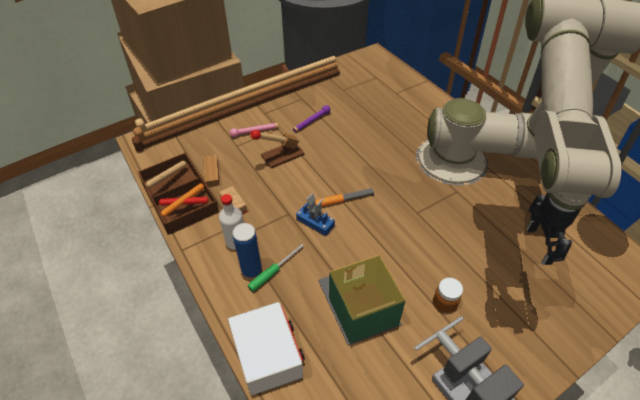

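View pics/top0.png

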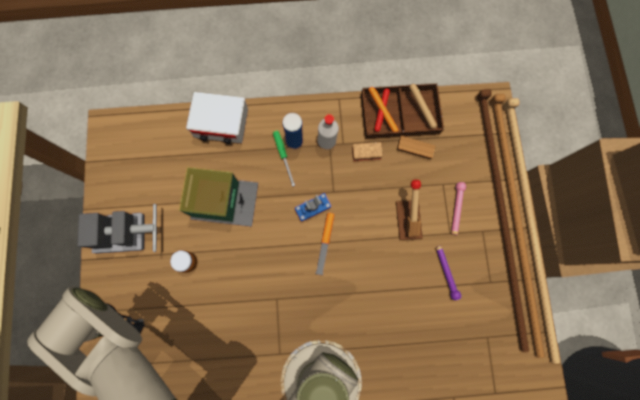

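Candidates: the red-knob stick in the brown holder (scene ~(258,134)–(290,142), top ~(416,185)–(412,220)), the pink one (scene (253,130), top (459,208)), the purple one (scene (312,118), top (448,272)). Only the first has a red knob and stands in the sleeve. I'll confirm it in a crop and measure.

Run:
```python
from h import *
S=pickle.load(open('scene.pkl','rb'));T=pickle.load(open('top.pkl','rb'))
a=cv2.resize(S['img'][105:240,225:365],None,fx=2.85,fy=2.85*1.0,interpolation=cv2.INTER_CUBIC)
b=cv2.resize(T['img'][165:245,380:475],None,fx=4.2,fy=4.2,interpolation=cv2.INTER_CUBIC)
c=cv2.resize(T['img'][160:240,175:345],None,fx=4.6,fy=2.5*1.84,interpolation=cv2.INTER_CUBIC)
H=max(a.shape[0],b.shape[0]); f=lambda i:cv2.copyMakeBorder(i,0,H-i.shape[0],0,0,cv2.BORDER_CONSTANT)
r=np.hstack([f(a),f(b)]); print(r.shape,c.shape)
cv2.imwrite('pics/c1.png',r[...,::-1]); cv2.imwrite('pics/c2.png',c[...,::-1])
for n,d,roi in(('S',S,(225,110,310,170)),('T',T,(385,170,445,245))):
    P=cloud(d);hsv=cv2.cvtColor(d['img'],cv2.COLOR_RGB2HSV);h,s,v=[hsv[...,i].astype(int) for i in range(3)]
    m=np.zeros(h.shape,bool);m[roi[1]:roi[3],roi[0]:roi[2]]=1
    red=m&((h<6)|(h>174))&(s>190)&(v>100)
    ys,xs=np.nonzero(red);print(n,'red',red.sum(),xs.mean(),ys.mean(),np.median(P[red],0).round(4),P[red].min(0).round(3),P[red].max(0).round(3))
    up=m&(P[...,2]>.07)&(P[...,2]<.2)
    print(up.sum());ys,xs=np.nonzero(up)
    for y,x in list(zip(ys,xs))[::max(1,len(ys)//25)]: print(x,y,P[y,x].round(3),d['img'][y,x])
    for nm,mk in(('blue',(h>95)&(h<125)&(s>150)&(v>60)&((P[...,2]>.02)&(P[...,2]<.13))&(P[...,0]<.56)&(abs(P[...,1])<.2)),('green',(h>55)&(h<85)&(s>100)&(P[...,2]>.05)&(P[...,0]<.6)),('roof',(abs(P[...,2]-.130)<.006)&(P[...,1]>.1)&(P[...,1]<.45)&(P[...,0]>.25)&(P[...,0]<.55))):
        k=mk.astype(np.uint8);nn,l,st,_=cv2.connectedComponentsWithStats(k)
        if nn>1:
            i=1+st[1:,4].argmax();q=P[l==i];rr=cv2.minAreaRect(q[:,:2].astype(np.float32)*1000);print(nm,st[i],rr,np.percentile(q,[2,50,98],axis=0).round(3).tolist())
```

```text
(385, 798, 3) (368, 782, 3)
S red 56 254.96428571428572 133.94642857142858 [ 0.5675 -0.3179  0.1441] [ 0.485 -0.48   0.006] [1.    0.756 1.109]
302
252 130 [ 0.567 -0.339  0.146] [178  83  93]
257 131 [ 0.556 -0.326  0.146] [186  42  36]
250 133 [ 0.575 -0.338  0.139] [141  45  35]
263 133 [ 0.534 -0.331  0.125] [183 147 101]
257 134 [ 0.563 -0.311  0.148] [158  32  27]
269 134 [ 0.514 -0.33   0.111] [184 148 102]
254 135 [ 0.572 -0.314  0.147] [159  34  29]
266 135 [ 0.529 -0.321  0.121] [172 139  96]
284 135 [ 0.458 -0.335  0.078] [99 67 39]
256 136 [ 0.567 -0.312  0.141] [132  26  23]
268 136 [ 0.523 -0.319  0.115] [155 123  83]
280 136 [ 0.478 -0.324  0.091] [185 149 102]
253 137 [ 0.576 -0.316  0.138] [114  23  20]
265 137 [ 0.534 -0.318  0.117] [115  90  60]
277 137 [ 0.491 -0.319  0.096] [170 137  92]
289 137 [ 0.449 -0.316  0.078] [124  83  47]
261 138 [ 0.548 -0.319  0.119] [115  87  56]
273 138 [ 0.507 -0.316  0.102] [124  97  64]
285 138 [ 0.462 -0.32   0.077] [173 138  94]
257 139 [ 0.564 -0.313  0.127] [116  71  44]
273 139 [ 0.509 -0.313  0.101] [104  80  53]
286 139 [ 
[... 2008 characters left out ...]
  0.075] [93 60 31]
412 225 [ 0.45  -0.314  0.079] [142  97  56]
419 226 [ 0.446 -0.336  0.076] [146 100  56]
blue [298 199  29  19 154] ((532.1802978515625, -12.136093139648438), (39.83413314819336, 97.62393951416016), 10.094280242919922) [[0.511, -0.054, 0.025], [0.526, -0.003, 0.03], [0.556, 0.033, 0.063]]
green [222 193  13  27  61] ((553.5538940429688, 245.59451293945312), (17.7592716217041, 90.21466827392578), 69.88641357421875) [[0.512, 0.237, 0.051], [0.539, 0.246, 0.063], [0.597, 0.266, 0.093]]
roof [179 203  48  14 425] ((533.8450317382812, 317.15380859375), (141.08067321777344, 37.94146728515625), 87.48880767822266) [[0.515, 0.249, 0.125], [0.536, 0.3, 0.13], [0.55, 0.381, 0.135]]
```

View pics/c1.png

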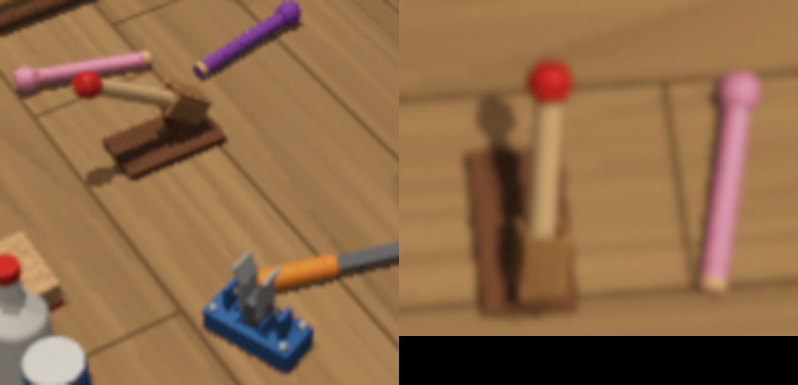

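View pics/c2.png

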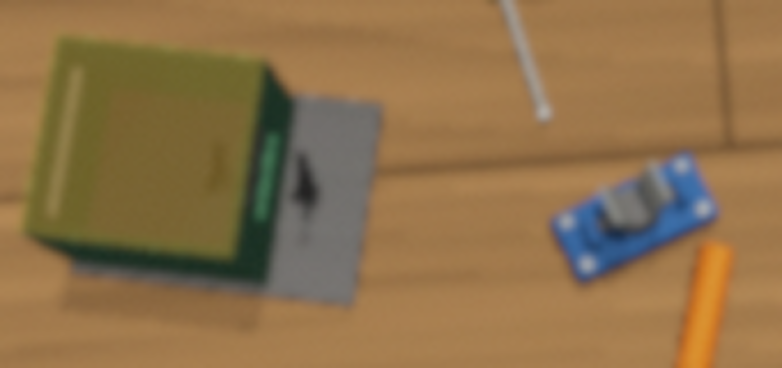

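The crop confirms it: the red-knob stick (crop ~(88,85) left, (550,80) right) is in the brown sleeve; pink lies behind on the table and purple to the right. The second crop shows box port facing right (world −y), with base plate sticking out, and clip long axis running lower-left to upper-right. Now the finer measurement.

```bash
cat > m.py <<'E'
from h import *
S=pickle.load(open('scene.pkl','rb'));T=pickle.load(open('top.pkl','rb'))
def hs(d): return [x.astype(int) for x in cv2.split(cv2.cvtColor(d['img'],cv2.COLOR_RGB2HSV))]
def und(d,uv): return ray(d,uv)
# stick
pl=[];kr=[]
for n,d,roi in(('S',S,(246,122,290,150)),('T',T,(404,172,424,226))):
    P=cloud(d);h,s,v=hs(d);m=np.zeros(h.shape,bool);m[roi[1]:roi[3],roi[0]:roi[2]]=1
    red=m&((h<8)|(h>172))&(s>170)&(v>90)&(P[...,2]>.1)&(P[...,1]<-.29)
    if n=='S': red[:,:249]=0
    ys,xs=np.nonzero(red);kc=((xs.min()+xs.max())/2,(ys.min()+ys.max())/2);kr.append((d,(xs.mean(),ys.mean())));print(n,kc,kr[-1][1],red.sum())
    sh=m&(P[...,2]>.06)&(P[...,2]<.145)&(h>8)&(h<24)&(v>90)&(s<140)
    q=P[sh]
    print(n,'n',sh.sum())
    ys,xs=np.nonzero(sh)
    ax=xs if n=='S' else ys; ot=ys if n=='S' else xs
    c=[(a,(ot[ax==a].min()+ot[ax==a].max())/2,np.ptp(ot[ax==a])+1) for a in np.unique(ax)]
    c=np.array(c);print(c[:, :].tolist())
    lo,hi=(262,280) if n=='S' else (191,214)
    c=c[(c[:,0]>=lo)&(c[:,0]<=hi)];k=np.polyfit(c[:,0],c[:,1],1);e=np.array([[lo,np.polyval(k,lo)],[hi,np.polyval(k,hi)]])
    uv=e if n=='S' else e[:,::-1]
    o,r=ray(d,uv);nn=np.cross(r[0],r[1]);nn/=np.linalg.norm(nn);pl.append((nn,nn@o))
u=np.cross(pl[0][0],pl[1][0]);u/=np.linalg.norm(u);u*=np.sign(u[0])
p0=np.linalg.lstsq(np.array([pl[0][0],pl[1][0]]),np.array([pl[0][1],pl[1][1]]),rcond=None)[0]
print('axis',u.round(4),'elev',np.degrees(np.arcsin(u[2])),'yaw',np.degrees(np.arctan2(u[1],u[0])))
for d,uv in kr:
    o,r=ray(d,[uv]);r=r[0]/np.linalg.norm(r[0]);A=np.c_[u,-r];st=np.linalg.lstsq(A,o-p0,rcond=None)[0];k=p0+u*st[0];print('knob',k.round(4),'origin',(k-.089*u).round(4))
# clip, box
J=[];B=[];R=[]
for d in(S,T):
    P=cloud(d);h,s,v=hs(d);near=(np.hypot(P[...,0]-.537,P[...,1]+.006)<.08)
    b=P[near&(h>98)&(h<122)&(s>120)&(P[...,2]>.022)&(P[...,2]<.037)];j=P[near&(P[...,2]>.07)&(P[...,2]<.125)]
    print('clip',len(b),cv2.minAreaRect((b[:,:2]*1000).astype(np.float32)),'jaw',len(j),cv2.minAreaRect((j[:,:2]*1000).astype(np.float32)),j[:,2].max())
    r=P[(abs(P[...,2]-.130)<.004)&(P[...,1]>.2)&(P[...,1]<.45)&(P[...,0]>.4)&(P[...,0]<.7)]
    print('roof',len(r),cv2.minAreaRect((r[:,:2]*1000).astype(np.float32)),np.median(r[:,2]))
    g=P[(P[...,2]>.0)&(P[...,2]<.015)&(s<60)&(P[...,1]>.1)&(P[...,1]<.3)&(P[...,0]>.4)&(P[...,0]<.65)&(v<150)]
    if len(g): print('plate',len(g),cv2.minAreaRect((g[:,:2]*1000).astype(np.float32)),np.median(g[:,2]))
    B.append(b);J.append(j);R.append(r)
for X in(B,J,R): X=np.vstack(X);print(cv2.minAreaRect((X[:,:2]*1000).astype(np.float32)))
E
python3 m.py
```

```text
S (np.float64(255.0), np.float64(134.0)) (np.float64(255.2027027027027), np.float64(134.1891891891892)) 74
S n 161
[[260.0, 138.0, 1.0], [261.0, 135.5, 6.0], [262.0, 136.0, 7.0], [263.0, 136.0, 7.0], [264.0, 136.0, 7.0], [265.0, 136.5, 6.0], [266.0, 136.5, 6.0], [267.0, 136.5, 6.0], [268.0, 137.0, 7.0], [269.0, 137.0, 7.0], [270.0, 137.5, 6.0], [271.0, 137.5, 6.0], [272.0, 137.5, 6.0], [273.0, 137.5, 6.0], [274.0, 138.0, 7.0], [275.0, 138.0, 7.0], [276.0, 138.5, 6.0], [277.0, 138.5, 6.0], [278.0, 138.5, 6.0], [279.0, 138.5, 6.0], [280.0, 138.5, 6.0], [281.0, 139.0, 7.0], [282.0, 138.5, 6.0], [283.0, 139.0, 7.0], [284.0, 138.5, 6.0], [285.0, 138.0, 5.0], [286.0, 138.0, 3.0]]
T (np.float64(415.5), np.float64(184.0)) (np.float64(415.5), np.float64(184.0)) 78
T n 211
[[190.0, 415.0, 7.0], [191.0, 415.0, 7.0], [192.0, 415.0, 7.0], [193.0, 415.0, 7.0], [194.0, 415.0, 7.0], [195.0, 415.0, 7.0], [196.0, 414.5, 6.0], [197.0, 414.5, 6.0], [198.0, 414.5, 6.0], [199.0, 414.5, 6.0], [200.0, 414.5, 6.0], [201.0, 414.5, 6.0], [202.0, 414.5, 6.0], [203.0, 414.5, 6.0], [204.0, 414.0, 7.0], [205.0, 41
[... 1159 characters left out ...]
12) jaw 82 ((538.686767578125, -11.866174697875977), (28.205963134765625, 39.934043884277344), 23.159379959106445) 0.11350997821312339
roof 1871 ((591.1305541992188, 306.88079833984375), (141.1883544921875, 137.25262451171875), 79.21055603027344) 0.1302497703890202
plate 823 ((577.2139892578125, 231.0645751953125), (108.82154846191406, 145.2938690185547), 78.70510864257812) 0.00653949763906569
((538.888427734375, -10.09737777709961), (50.331642150878906, 107.67654418945312), 22.81523323059082)
((537.991943359375, -12.99753189086914), (31.10177230834961, 41.24535369873047), 22.44807243347168)
((588.9747314453125, 305.3742980957031), (145.50918579101562, 140.77239990234375), 78.93477630615234)
```

>>> drive_tool --series '[[[-0.586, -0.614, 0], 154.6, 0.06], [[-0.586, -0.614, 0], 154.6, 0.06], [[-0.586, -0.614, 0], 154.6, 0.06], [[-0.586, -0.614, 0], 154.6, 0.06], [[-0.586, -0.614, 0], 154.6, 0.06], [[-0.586, -0.614, 0], 154.6, 0.06], [[-0.586, -0.614, 0], 154.6, 0.06], [[-0.586, -0.614, 0], 154.6, 0.06], [[-0.586, -0.614, 0], 154.6, 0.06], [[-0.586, -0.614, 0], 154.6, 0.06], [[-0.586, -0.614, 0], 154.6, 0.06], [[-0.586, -0.614, 0], 154.6, 0.06], [[-0.586, -0.614, 0], 154.6, 0.06], [[-0.586, -0.614, 0], 154.6, 0.06], [[-0.586, -0.614, 0], 154.6, 0.06], [[-0.586, -0.614, 0], 154.6, 0.06], [[-0.586, -0.614, 0], 154.6, 0.06], [[-0.586, -0.614, 0], 154.6, 0.06], [[-0.586, -0.614, 0], 154.6, 0.06], [[-0.586, -0.614, 0], 154.6, 0.06]]'

```text
time_s: 2.1
position: [0.4934, -0.3217, 0.2311]
tool_rot: [[1.0, -0.022, -0.001], [-0.022, -1.0, 0.001], [-0.001, -0.001, -1.0]]
ft_force: [0.2, 0.7, -0.2]
grip_width: 0.0598
gripper_force: 0.0
```

>>> drive_tool --series '[[[0, 0.001, 0.04], 0, 0.06], [[0, 0.001, 0.08], 0, 0.06], [[0, 0.001, 0.11], 0, 0.06], [[0, 0.001, 0.135], 0, 0.06], [[0, 0.001, 0.15], 0, 0.06], [[0, 0.001, 0.161], 0, 0.06], [[0, 0.001, 0.161], 0, 0.06]]'

```text
time_s: 2.8
position: [0.4932, -0.3224, 0.0696]
tool_rot: [[1.0, -0.024, -0.001], [-0.024, -1.0, 0.001], [-0.001, -0.001, -1.0]]
ft_force: [-0.3, -0.4, -0.4]
grip_width: 0.06
gripper_force: 0.0
```

Run:
```python
from h import *
o=[]
for n,(x,y,w,h) in(('scene',(225,90,100,75)),('top',(370,150,100,75))):
    d=grab(n);o.append(cv2.resize(d['img'][y:y+h,x:x+w],None,fx=4,fy=4,interpolation=cv2.INTER_CUBIC))
cv2.imwrite('pics/g1.png',np.hstack(o)[...,::-1])
```

```text
(no output)
```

View pics/g1.png

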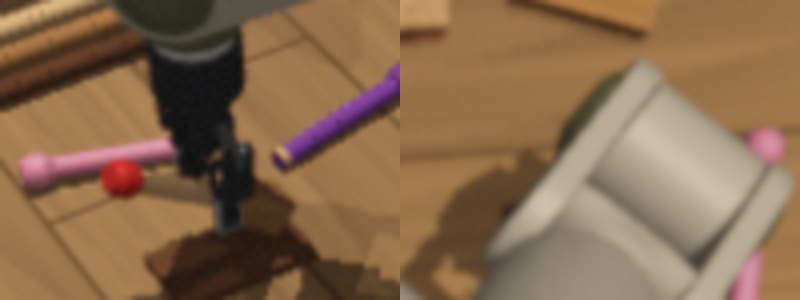

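The left crop shows the fingers at (230,190) across the bare shaft, knob at (122,178) well clear of fingers and body; the top view is hidden by the arm. Close.

>>> drive_tool --series '[[[0, 0.001, 0], 0, 0.03], [[0, 0.001, 0], 0, 0.0], [[0, 0.001, 0], 0, 0.0], [[0, 0.001, 0], 0, 0.0], [[0, 0.001, 0], 0, 0.0], [[0, 0.001, 0], 0, 0.0]]' --newtons 60

```text
time_s: 3.5
position: [0.4937, -0.3247, 0.0709]
tool_rot: [[1.0, -0.026, 0.001], [-0.026, -1.0, -0.001], [0.001, 0.001, -1.0]]
ft_force: [0.0, 0.1, 6.2]
grip_width: 0.0182
gripper_force: 58.5
```

>>> drive_tool --series '[[[0.008, 0, -0.0065], 0, 0.0], [[0.016, 0, -0.013], 0, 0.0], [[0.024, 0, -0.0195], 0, 0.0], [[0.032, 0, -0.026], 0, 0.0], [[0.04, 0, -0.0325], 0, 0.0], [[0.048, 0, -0.039], 0, 0.0], [[0.056, 0, -0.046], 0, 0.0], [[0.064, 0, -0.054], 0, 0.0], [[0.072, 0, -0.064], 0, 0.0]]'

```text
time_s: 4.4
position: [0.566, -0.3261, 0.1346]
tool_rot: [[1.0, -0.026, -0.0], [-0.026, -1.0, 0.0], [-0.0, -0.0, -1.0]]
ft_force: [0.2, 0.5, -0.8]
grip_width: 0.0183
gripper_force: 58.5
```

Run:
```python
from h import *
d=grab('scene');print(env.observe()['position'],env.observe()['grip_width'],env.observe()['ft_force'])
cv2.imwrite('pics/g2.png',cv2.resize(d['img'][70:190,190:350],None,fx=4,fy=4,interpolation=cv2.INTER_CUBIC)[...,::-1])
```

```text
[ 0.56750965 -0.32651895  0.13656497] 0.01842891593928429 [-0.50373202  0.8849536   0.99667886]
```

View pics/g2.png

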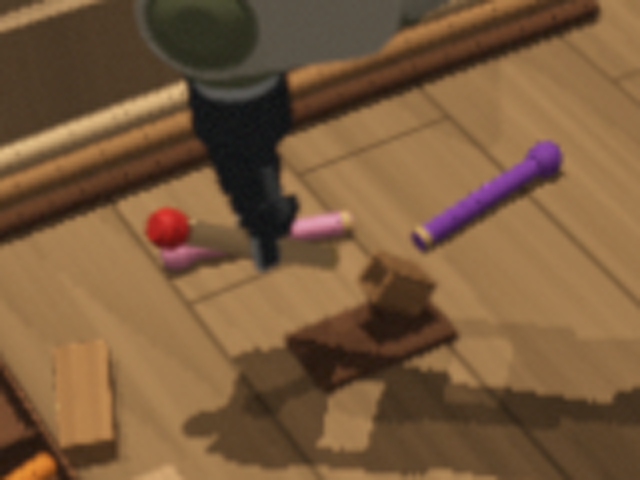

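```bash
cat > el.py <<'E'
from h import *
def elev(d,roi,yaw,p,tail):
    # red knob centroid + tail pixel -> points in vertical plane through p with yaw
    h,s,v=[x.astype(int) for x in cv2.split(cv2.cvtColor(d['img'],cv2.COLOR_RGB2HSV))]
    m=np.zeros(h.shape,bool);x,y,w,hh=roi;m[y:y+hh,x:x+w]=1
    ys,xs=np.nonzero(m&((h<8)|(h>172))&(s>170)&(v>90));k=(xs.mean(),ys.mean())
    n=np.array([-np.sin(yaw),np.cos(yaw),0]);o,r=ray(d,[k,tail]);t=((p-o)@n)/(r@n);q=o+r*t[:,None]
    dv=q[0]-q[1];print('knob px',np.round(k,1),'pts',q.round(4).tolist(),'len',np.linalg.norm(dv),'elev',np.degrees(np.arctan2(dv[2],np.hypot(*dv[:2]))))
E
python3 - <<'E'
from el import *
d=grab('scene');s=env.observe()
elev(d,(222,115,25,25),np.radians(-1.5),s['position']+[0,0,.017],(273.8,133.8))
E
```

```text
knob px [230.8 126. ] pts [[0.6368, -0.3284, 0.2019], [0.4991, -0.3248, 0.1095]] len 0.16586969762845682 elev 33.86186353520287
```

>>> drive_tool --series '[[[0, -0.05, -0.02], -8, 0.0], [[-0.02, -0.1, -0.02], -16, 0.0], [[-0.06, -0.14, 0], -24.5, 0.0], [[-0.101, -0.144, 0.03], -24.5, 0.0], [[-0.101, -0.144, 0.06], -24.5, 0.0], [[-0.101, -0.144, 0.085], -24.5, 0.0], [[-0.101, -0.144, 0.092], -24.5, 0.0], [[-0.101, -0.144, 0.092], -24.5, 0.0]]' --newtons 40

```text
time_s: 5.3
position: [0.4682, -0.1797, 0.0419]
tool_rot: [[0.921, 0.39, -0.001], [0.39, -0.921, 0.001], [-0.001, -0.001, -1.0]]
ft_force: [0.5, 0.1, -1.5]
grip_width: 0.0183
gripper_force: 58.3
```

>>> drive_tool --series '[[[0, 0, 0.004], 0, 0.0], [[0, 0, 0.009], 0, 0.0], [[0.003, 0, 0.014], 0, 0.0], [[0.005, 0, 0.019], 0, 0.0], [[0.007, 0, 0.024], 0, 0.0], [[0.009, 0, 0.029], 0, 0.0], [[0.011, 0, 0.033], 0, 0.0], [[0.012, 0, 0.037], 0, 0.0], [[0.012, 0, 0.037], 0, 0.0]]' --newtons 20

```text
time_s: 6.2
position: [0.4805, -0.1754, 0.0059]
tool_rot: [[0.92, 0.391, 0.003], [0.391, -0.92, -0.002], [0.002, 0.002, -1.0]]
ft_force: [3.5, -0.1, 4.3]
grip_width: 0.0181
gripper_force: 58.0
```

Run:
```python
from h import *
d=grab('scene');print(env.observe()['position'],env.observe()['grip_width'],env.observe()['ft_force'])
cv2.imwrite('pics/g3.png',cv2.resize(d['img'][110:230,220:380],None,fx=4,fy=4,interpolation=cv2.INTER_CUBIC)[...,::-1]);pickle.dump(d,open('s3.pkl','wb'))
```

```text
[ 0.48040465 -0.17544513  0.0060334 ] 0.018334069651578938 [ 2.46017356 -0.12043129  4.11680207]
```

View pics/g3.png

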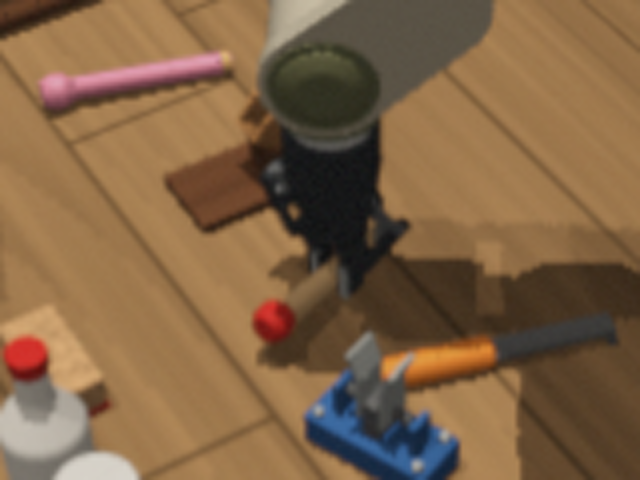

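Run:
```python
from el import *
d=pickle.load(open('s3.pkl','rb'));s=env.observe()
p=s['position']+[0,0,.017]
elev(d,(278,180,22,22),np.radians(23),p,(300,185))
```

```text
knob px [288.  189.7] pts [[0.5535, -0.1444, 0.0382], [0.4976, -0.1681, 0.0065]] len 0.06852984741141047 elev 27.619008010148896
```

>>> drive_tool --series '[[[0, 0, -0.002], 0, 0.0], [[0, 0, -0.045], 0, 0.0], [[0, 0, -0.09], 0, 0.0], [[0, 0, -0.13], 0, 0.0], [[0.04, -0.033, -0.13], 0, 0.0], [[0.08, -0.066, -0.13], 0, 0.0], [[0.12, -0.1, -0.13], 0, 0.0], [[0.155, -0.128, -0.13], 0, 0.0], [[0.155, -0.128, -0.13], 0, 0.0], [[0.155, -0.128, -0.13], 0, 0.0]]' --newtons 120

```text
time_s: 7.25
position: [0.5716, 0.0044, 0.1348]
tool_rot: [[0.92, 0.392, -0.002], [0.392, -0.92, 0.0], [-0.002, -0.001, -1.0]]
ft_force: [-0.0, -0.8, -1.5]
grip_width: 0.0167
gripper_force: 117.7
```

Run:
```python
from el import *
d=grab('scene');s=env.observe();p=s['position']+[0,0,.017];print(s['position'],s['tool_rot'][:,0],s['gripper_force'],s['ft_force'])
elev(d,(200,150,160,80),np.radians(23),p,(300,185))
cv2.imwrite('pics/g4.png',cv2.resize(d['img'][130:250,240:400],None,fx=4,fy=4,interpolation=cv2.INTER_CUBIC)[...,::-1]);pickle.dump(d,open('s4.pkl','wb'))
```

```text
[0.57139571 0.00333815 0.13492288] [ 0.92048241  0.39078113 -0.00149493] 117.67229676246643 [-0.22822275  0.30232487 -1.39619221]
knob px [247.5 204.6] pts [[0.7711, 0.0881, 0.3259], [0.5966, 0.014, 0.2238]] len 0.21523471340350517 elev 28.30786162453434
```

View pics/g4.png

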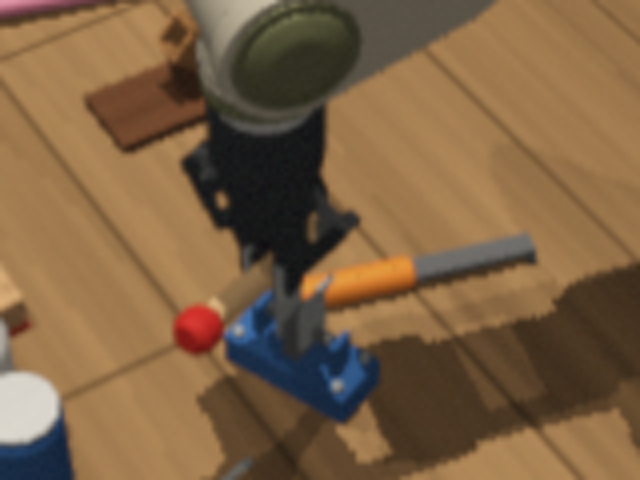

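>>> drive_tool --series '[[[0, 0.001, 0.02], 0, 0.0], [[0, 0.001, 0.035], 0, 0.0], [[0, 0.001, 0.045], 0, 0.0], [[0, 0.001, 0.052], 0, 0.0], [[0, 0.001, 0.058], 0, 0.0], [[0, 0.001, 0.064], 0, 0.0]]'

```text
time_s: 7.9
position: [0.5727, 0.002, 0.0715]
tool_rot: [[0.921, 0.39, 0.001], [0.39, -0.921, -0.0], [0.001, 0.001, -1.0]]
ft_force: [0.3, -1.0, 1.8]
grip_width: 0.0165
gripper_force: 119.0
```

>>> drive_tool --series '[[[0, 0, 0.004], 0, 0.0], [[0, 0, 0.008], 0, 0.0], [[0, 0, 0.012], 0, 0.0], [[0, 0, 0.015], 0, 0.0], [[0, 0, 0.015], 0, 0.0]]'

```text
time_s: 8.4
position: [0.5743, 0.0023, 0.0585]
tool_rot: [[0.921, 0.391, 0.006], [0.391, -0.921, -0.001], [0.005, 0.003, -1.0]]
ft_force: [1.1, 0.5, 14.9]
grip_width: 0.0166
gripper_force: 121.8
```

```bash
cat > k.py <<'E'
from h import *
# red knob in both views; triangulate
def knob(roiS,roiT,ps=True):
    out=[]
    for n,roi in(('scene',roiS),('top',roiT)):
        d=grab(n);P=cloud(d);h,s,v=[x.astype(int) for x in cv2.split(cv2.cvtColor(d['img'],cv2.COLOR_RGB2HSV))]
        m=np.zeros(h.shape,bool);x,y,w,hh=roi;m[y:y+hh,x:x+w]=1
        ys,xs=np.nonzero(m&((h<8)|(h>172))&(s>170)&(v>70)&(P[...,2]>.02)&(P[...,2]<.16))
        if len(xs)<15: print(n,'hidden',len(xs));out.append(None);continue
        o,r=ray(d,[(xs.mean(),ys.mean())]);out.append((o,r[0]/np.linalg.norm(r[0])));print(n,len(xs),xs.mean().round(1),ys.mean().round(1))
        pickle.dump(d,open(n+'_l.pkl','wb'))
    if all(out):
        (o1,r1),(o2,r2)=out;t=np.linalg.lstsq(np.c_[r1,-r2],o2-o1,rcond=None)[0];a,b=o1+r1*t[0],o2+r2*t[1];print('knob tri',((a+b)/2).round(4),'gap',np.linalg.norm(a-b).round(4))
    return out
def inplane(o,r,p,yaw):
    n=np.array([-np.sin(yaw),np.cos(yaw),0]);return o+r*(((p-o)@n)/(r@n))
E
python3 - <<'E'
from k import *
o=knob((270,190,40,50),(250,130,120,120));s=env.observe();p=s['position']+[0,0,.017];print(s['position'])
for q in o:
    if q: print(inplane(*q,p,np.radians(23)).round(4))
E
```

```text
scene 102 289.8 233.2
top hidden 0
[0.57431774 0.00228915 0.05858723]
[0.6468 0.0331 0.0774]
```

>>> drive_tool --series '[[[0, 0, 0.002], 0, 0.0], [[0, 0, 0.002], 0, 0.0], [[0, 0, 0], 0, 0.06], [[0, 0, 0], 0, 0.06], [[0, 0, 0], 0, 0.06], [[0, 0, 0], 0, 0.06], [[0, 0, 0], 0, 0.06]]'

```text
time_s: 9.2
position: [0.5723, 0.0025, 0.0561]
tool_rot: [[0.921, 0.39, -0.001], [0.39, -0.921, 0.0], [-0.0, -0.0, -1.0]]
ft_force: [-0.0, -0.3, -0.1]
grip_width: 0.0603
gripper_force: 0.0
```

Run:
```python
from k import *
o=knob((270,190,40,60),(250,130,120,120));s=env.observe();p=np.array([.538,-.0125,0]);print(s['position'],s['grip_width'],s['ft_force'])
for q in o:
    if q: print(inplane(*q,p,np.radians(23)).round(4))
```

```text
scene 97 289.3 235.9
top hidden 0
[0.57237874 0.00249933 0.05617113] 0.060103696769336204 [ 0.3482672  -0.24165015  0.91571777]
[0.6501 0.0351 0.0694]
```

>>> drive_tool --series '[[[0.022, 0, 0], 0, 0.06], [[0.043, 0, 0.001], 0, 0.06], [[0.043, 0, 0.001], 0, 0.0], [[0.043, 0, 0.001], 0, 0.0], [[0.043, 0, 0.001], 0, 0.0], [[0.043, 0, 0.001], 0, 0.0], [[0.043, 0, 0.001], 0, 0.0], [[0.043, 0, -0.002], 0, 0.0], [[0.033, 0, -0.003], 0, 0.0], [[0.023, 0, -0.003], 0, 0.0], [[0.013, 0, -0.003], 0, 0.0], [[0.005, 0, -0.003], 0, 0.0], [[0.005, 0, -0.003], 0, 0.0]]' --newtons 60

```text
time_s: 10.6
position: [0.5763, 0.0035, 0.0606]
tool_rot: [[0.921, 0.39, 0.001], [0.39, -0.921, -0.001], [0.001, 0.001, -1.0]]
ft_force: [-0.5, -1.9, 8.3]
grip_width: 0.0177
gripper_force: 60.0
```

Run:
```python
from k import *
o=knob((270,180,60,70),(250,130,120,120));s=env.observe();p=np.array([.538,-.0125,0]);print(s['position'],s['grip_width'],s['ft_force'],s['wrist_torque'])
for q in o:
    if q: print(inplane(*q,p,np.radians(23)).round(4))
```

```text
scene 100 298.5 227.0
top hidden 0
[0.57629246 0.00358275 0.06051108] 0.018032735181916292 [-1.68994521 -3.26392657  8.20901653] [-0.43645648  0.40048689  0.0063775 ]
[0.6109 0.0185 0.0649]
```

Run:
```python
from h import *
d=pickle.load(open('scene_l.pkl','rb'))
cv2.imwrite('pics/g5.png',cv2.resize(d['img'][170:260,260:380],None,fx=6.6,fy=6.6,interpolation=cv2.INTER_CUBIC)[...,::-1])
```

```text
(no output)
```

View pics/g5.png

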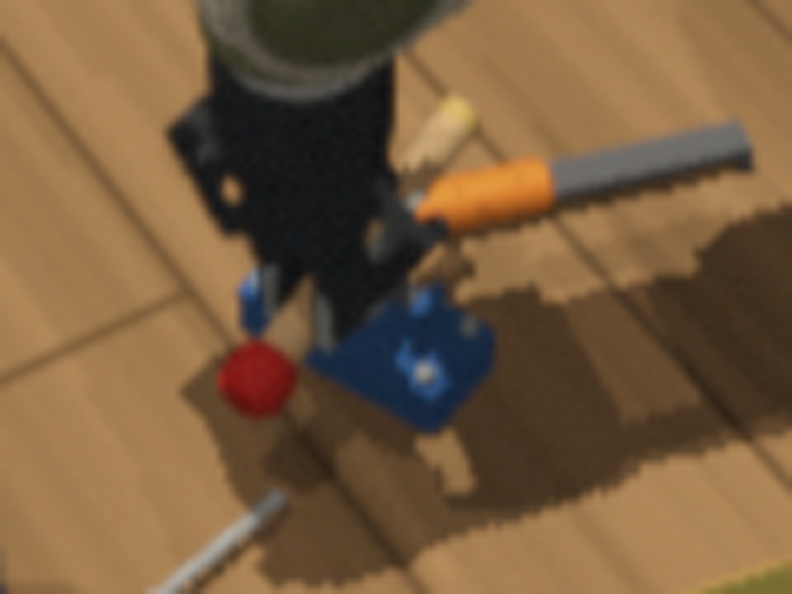

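The crop shows the knob at (257,380) clear of fingers and clip, and the brass tail end at (460,112) beyond the clip. Compute the tilt.

Run:
```python
from el import *
d=pickle.load(open('scene_l.pkl','rb'))
elev(d,(285,215,25,25),np.radians(23),np.array([.538,-.0125,0]),(330,187))
```

```text
knob px [298.3 227. ] pts [[0.6116, 0.0187, 0.0658], [0.4654, -0.0433, 0.0901]] len 0.160607428535788 elev -8.731423574974961
```

>>> drive_tool --series '[[[0, 0, 0], 0, 0.06], [[0, 0, 0], 0, 0.06], [[0, 0, 0], 0, 0.06], [[0, 0, -0.04], 0, 0.06], [[0, 0, -0.085], 0, 0.06], [[-0.048, 0, -0.085], 0, 0.06], [[-0.096, 0, -0.085], 0, 0.06], [[-0.096, 0, -0.085], 0, 0.06], [[-0.096, 0, -0.04], 0, 0.06], [[-0.096, 0, -0.01], 0, 0.06], [[-0.096, 0, -0.01], 0, 0.06]]' --newtons 20

```text
time_s: 11.8
position: [0.4868, -0.0325, 0.0664]
tool_rot: [[0.921, 0.39, -0.007], [0.39, -0.921, 0.002], [-0.005, -0.005, -1.0]]
ft_force: [0.9, 0.4, 0.2]
grip_width: 0.0601
gripper_force: 0.0
```

Run:
```python
from k import *
o=knob((270,180,60,80),(250,130,120,120));s=env.observe();p=np.array([.538,-.0125,0]);print(s['position'],s['grip_width'],s['ft_force'],s['wrist_torque'])
for q in o:
    if q: print(inplane(*q,p,np.radians(23)).round(4))
for n in('scene','top'):
    try: d=pickle.load(open(n+'_l.pkl','rb'))
    except Exception: continue
    P=cloud(d);hh,ss,v=[x.astype(int) for x in cv2.split(cv2.cvtColor(d['img'],cv2.COLOR_RGB2HSV))]
    r=P-p;cx=r[...,0]*.9205+r[...,1]*.3907;cy=-r[...,0]*.3907+r[...,1]*.9205
    m=(abs(cy)<.012)&(P[...,2]>.06)&(P[...,2]<.12)&(hh>8)&(hh<30)&(ss<170)&(v>100)&(cx>-.1)&(cx<.1)
    for a in np.arange(-.1,.1,.01):
        k=m&(cx>=a)&(cx<a+.01)
        if k.sum()>2: print(n,a.round(2),k.sum(),np.percentile(P[k][:,2],90).round(4))
```

```text
scene 94 298.0 226.1
top 32 299.3 180.8
knob tri [0.6158 0.0241 0.0781] gap 0.0008
[ 0.4890601  -0.03304893  0.0697939 ] 0.05947490661267617 [-0.17831316 -0.34309337  0.83823163] [-0.01673525  0.04914984  0.05927107]
[0.6129 0.0193 0.0709]
[0.6247 0.0243 0.0452]
scene -0.07 14 0.0993
scene -0.06 20 0.0984
scene -0.05 26 0.0972
scene -0.04 19 0.0947
scene -0.03 17 0.0943
scene -0.02 15 0.0933
scene -0.01 18 0.0914
scene -0.0 19 0.0887
scene 0.01 26 0.0869
scene 0.02 21 0.0847
scene 0.03 21 0.0833
scene 0.04 20 0.081
scene 0.05 21 0.0802
scene 0.06 16 0.0808
```

>>> drive_tool --series '[[[0, 0, 0], 0, 0.0], [[0, 0, 0], 0, 0.0], [[0, 0, 0], 0, 0.0], [[0, 0, 0], 0, 0.0], [[0, 0, 0.004], 0, 0.0], [[0, 0, 0.008], 0, 0.0], [[0, 0, 0.012], 0, 0.0], [[0, 0, 0.014], 0, 0.0], [[0, 0, 0.014], 0, 0.0]]' --newtons 20

```text
time_s: 12.8
position: [0.4884, -0.0333, 0.0549]
tool_rot: [[0.921, 0.39, -0.001], [0.39, -0.921, -0.0], [-0.001, -0.0, -1.0]]
ft_force: [-1.7, -2.6, 4.6]
grip_width: 0.0192
gripper_force: 20.7
```

```bash
cat > prof.py <<'E'
from k import *
def prof():
    s=env.observe();p=np.array([.538,-.0125,0]);print(s['position'],s['grip_width'],s['ft_force'],s['gripper_force'])
    d=grab('scene');P=cloud(d);hh,ss,v=[x.astype(int) for x in cv2.split(cv2.cvtColor(d['img'],cv2.COLOR_RGB2HSV))]
    r=P-p;cx=r[...,0]*.9205+r[...,1]*.3907;cy=-r[...,0]*.3907+r[...,1]*.9205
    m=(abs(cy)<.012)&(P[...,2]>.06)&(P[...,2]<.12)&(hh>8)&(hh<30)&(ss<170)&(v>100)&(cx>-.1)&(cx<.1)
    X=[];Z=[];Y=[]
    for a in np.arange(-.1,.1,.01):
        k=m&(cx>=a)&(cx<a+.01)
        if k.sum()>9: X.append(a+.005);Z.append(np.percentile(P[k][:,2],90));Y.append(np.median(cy[k]))
    f=np.polyfit(X,Z,1);print('x',np.round(X,3),'z',np.round(Z,4),'y',np.round(Y,4));print('slope',f.round(4))
    h=hh;red=((h<8)|(h>172))&(ss>170)&(v>70)&(cx>.05)&(cx<.14)&(abs(cy)<.03)&(P[...,2]>.04)&(P[...,2]<.12);ys,xs=np.nonzero(red);o,rr=ray(d,[(xs.mean(),ys.mean())]);q=inplane(o,rr[0],p,np.radians(23));print('knob',len(xs),q.round(4),'ox',np.hypot(*(q-p)[:2])-.089)
E
python3 -c "from prof import *;prof()"
```

```text
[ 0.48843582 -0.03326373  0.05491361] 0.019195868174656787 [-1.70210455 -2.56401063  4.56453284] 20.735200345516205
x [-0.045 -0.035 -0.025 -0.015 -0.005  0.005  0.015  0.025  0.035  0.045
  0.055] z [0.0844 0.0849 0.0862 0.0877 0.0859 0.0874 0.0891 0.09   0.0915 0.0905
 0.0927] y [ 0.004   0.0045  0.0013  0.0009 -0.004   0.0004  0.0007  0.0048  0.0034
  0.0016  0.0029]
slope [0.0796 0.0878]
knob 95 [0.6133 0.0195 0.0875] ox -0.007163637516491572
```

>>> drive_tool --series '[[[0, 0, -0.003], 0, 0.0], [[0, 0, -0.003], 0, 0.0], [[0, 0, -0.003], 0, 0.05], [[0, 0, -0.003], 0, 0.05], [[0, 0, -0.003], 0, 0.05], [[0, 0, -0.003], 0, 0.05], [[0, 0, -0.003], 0, 0.05], [[0, 0, -0.003], 0, 0.05]]'

```text
time_s: 13.65
position: [0.4887, -0.033, 0.0583]
tool_rot: [[0.921, 0.39, 0.0], [0.39, -0.921, 0.0], [0.0, 0.0, -1.0]]
ft_force: [0.0, 0.1, -0.4]
grip_width: 0.0501
gripper_force: 0.0
```

```bash
python3 -c "from prof import *;prof()"
```

```text
[ 0.48870304 -0.0330371   0.05833546] 0.05007383826223682 [ 0.03562881  0.11794845 -0.40053931] 0.0
x [-0.065 -0.055 -0.045 -0.035 -0.025 -0.015 -0.005  0.005  0.015  0.025
  0.035  0.045  0.055  0.065] z [0.0861 0.0879 0.0876 0.0883 0.0892 0.0889 0.0874 0.0902 0.0867 0.0867
 0.0878 0.0865 0.0864 0.0886] y [ 0.0038  0.0035  0.0043  0.002   0.0008 -0.0021 -0.0013 -0.0022  0.0004
  0.0025  0.0029  0.0013  0.0031  0.002 ]
slope [-0.0027  0.0877]
knob 98 [0.6152 0.0203 0.0841] ox -0.005125937589264731
```

>>> drive_tool --series '[[[0.015, 0, 0], 0, 0.05], [[0.015, 0, 0], 0, 0.0], [[0.015, 0, 0], 0, 0.0], [[0.015, 0, 0], 0, 0.0], [[0.015, 0, 0], 0, 0.0], [[0.015, 0, 0], 0, 0.0], [[0.015, 0, 0.001], 0, 0.0], [[0.015, 0, 0.002], 0, 0.0], [[0.015, 0, 0.003], 0, 0.0]]' --newtons 120

```text
time_s: 14.6
position: [0.5024, -0.0275, 0.0565]
tool_rot: [[0.921, 0.391, 0.001], [0.391, -0.921, -0.001], [0.0, 0.001, -1.0]]
ft_force: [-8.0, -2.8, 20.8]
grip_width: 0.0171
gripper_force: 119.8
```

```bash
python3 -c "from prof import *;prof()"
```

```text
[ 0.50244033 -0.0275255   0.05646311] 0.01710576507871139 [-7.9743616  -2.78886298 20.84860664] 119.83541250228882
x [-0.015 -0.005  0.005  0.015  0.025  0.035  0.045  0.055] z [0.0881 0.0875 0.0878 0.0871 0.0873 0.0872 0.0893 0.0891] y [-0.001   0.     -0.0005  0.0013  0.0022  0.0042  0.0026  0.0019]
slope [0.017  0.0876]
knob 98 [0.6136 0.0196 0.0837] ox -0.006856831514183023
```

>>> drive_tool --series '[[[0, 0, -0.002], 0, 0.0], [[0, 0, -0.002], 0, 0.05], [[0, 0, -0.002], 0, 0.05], [[0, 0, -0.002], 0, 0.05], [[0, 0, -0.002], 0, 0.05], [[0, 0, -0.002], 0, 0.05], [[0, 0, -0.002], 0, 0.05], [[0, 0, -0.002], 0, 0.05]]'

```text
time_s: 15.45
position: [0.5025, -0.0272, 0.0573]
tool_rot: [[0.921, 0.39, -0.0], [0.39, -0.921, 0.0], [-0.0, -0.0, -1.0]]
ft_force: [0.0, 0.9, 0.8]
grip_width: 0.0498
gripper_force: 0.0
```

```bash
python3 -c "from prof import *;prof()"
```

```text
[ 0.5024867  -0.02718774  0.0572983 ] 0.04976850906619944 [0.04873205 0.94490864 0.77962152] 0.0
x [-0.045 -0.035 -0.025 -0.015 -0.005  0.005  0.015  0.025  0.035  0.045
  0.055  0.065] z [0.0891 0.0884 0.0868 0.0879 0.0874 0.0884 0.0882 0.0868 0.0873 0.0872
 0.0855 0.0875] y [ 0.0043  0.0006 -0.0004 -0.0022 -0.0018 -0.0023  0.0028  0.0014  0.0039
  0.0014  0.0013  0.0006]
slope [-0.016   0.0877]
knob 97 [0.6157 0.0205 0.0838] ox -0.004536450642166234
```

>>> drive_tool --series '[[[-0.013, 0, 0], 0, 0.05], [[-0.013, 0, 0], 0, 0.0], [[-0.013, 0, 0], 0, 0.0], [[-0.013, 0, 0], 0, 0.0], [[-0.013, 0, 0], 0, 0.0], [[-0.013, 0, 0], 0, 0.0], [[-0.013, 0, 0], 0, 0.0], [[-0.005, 0, 0], 0, 0.0], [[0.002, 0, 0], 0, 0.0], [[0.006, 0, 0], 0, 0.0], [[0.006, 0, 0], 0, 0.0]]' --newtons 120

```text
time_s: 16.6
position: [0.5084, -0.0247, 0.0574]
tool_rot: [[0.92, 0.391, 0.0], [0.391, -0.92, -0.0], [0.0, 0.0, -1.0]]
ft_force: [-0.4, -1.2, 2.8]
grip_width: 0.0169
gripper_force: 117.5
```

```bash
python3 -c "from prof import *;prof()"
```

```text
[ 0.50844426 -0.02466998  0.05736112] 0.016937086811774447 [-0.38788695 -1.202312    2.84088757] 117.49071836471558
x [-0.025 -0.015 -0.005  0.005  0.015  0.025  0.035  0.045  0.055  0.065
  0.075  0.085] z [0.0881 0.0872 0.0886 0.0875 0.0886 0.0875 0.0863 0.0874 0.0873 0.0863
 0.0863 0.0878] y [ 0.0017 -0.0014 -0.0002  0.0001  0.0024  0.0042  0.0019  0.0038  0.0033
  0.0044  0.0036  0.0035]
slope [-0.0113  0.0877]
knob 97 [0.631  0.027  0.0801] ox 0.012045470169829195
```

>>> drive_tool --series '[[[0, 0, -0.005], 0, 0.0], [[0, 0, -0.012], 0, 0.0], [[0, 0, -0.02], 0, 0.0], [[0, 0, -0.03], 0, 0.0], [[0, 0, -0.045], 0, 0.0], [[0, 0, -0.06], 0, 0.0], [[0, 0, -0.08], 0, 0.0], [[0, 0, -0.1], 0, 0.0], [[0, 0, -0.1], 0, 0.0]]'

```text
time_s: 17.55
position: [0.509, -0.0249, 0.1602]
tool_rot: [[0.92, 0.391, 0.005], [0.391, -0.921, -0.001], [0.004, 0.003, -1.0]]
ft_force: [-0.4, -1.2, -1.9]
grip_width: 0.0172
gripper_force: 118.7
```

```bash
cat > ks.py <<'E'
from k import *
def ks(p,yaw,zr=(.02,.3)):
    s=env.observe();print(s['position'].round(4),s['tool_rot'][:2,0].round(3),s['grip_width'].round(4),s['ft_force'].round(1),s['gripper_force'].round(0))
    g=s['position']+[0,0,.017];u=np.array([np.cos(yaw),np.sin(yaw),0])
    for n in('scene','top'):
        d=grab(n);P=cloud(d);h,ss,v=[x.astype(int) for x in cv2.split(cv2.cvtColor(d['img'],cv2.COLOR_RGB2HSV))]
        r=P-g;a=r@u;c=-r[...,0]*u[1]+r[...,1]*u[0]
        red=((h<8)|(h>172))&(ss>170)&(v>70)&(a>.05)&(a<.2)&(abs(c)<.04)&(abs(r[...,2])<.1);ys,xs=np.nonzero(red)
        if len(xs)<15: print(n,'knob hidden',len(xs));continue
        o,rr=ray(d,[(xs.mean(),ys.mean())]);q=inplane(o,rr[0],g,yaw);dv=q-g;print(n,'knob',len(xs),q.round(4),'dist',np.linalg.norm(dv).round(4),'elev',np.degrees(np.arctan2(dv[2],dv@u)).round(1),'med cloud',np.median(P[red],0).round(4))
        m=(abs(c)<.012)&(abs(r[...,2])<.07)&(h>8)&(h<30)&(ss<150)&(v>100)&(a>-.05)&(a<.115);X=[];Z=[]
        for b in np.arange(-.05,.115,.01):
            k=m&(a>=b)&(a<b+.01)
            if k.sum()>6: X.append(b+.005);Z.append(np.percentile(P[k][:,2],90))
        if len(X)>3:
            f=np.polyfit(X,Z,1);print(' shaft slope',np.degrees(np.arctan(f[0])).round(1),'z@grip',f[1].round(4),np.round(X,3),np.round(Z,4))
E
python3 -c "
from ks import *;ks(None,np.radians(23))"
```

```text
Traceback (most recent call last):
  File "ks.py", line 3, in ks
    s=env.observe();print(s['position'].round(4),s['tool_rot'][:2,0].round(3),s['grip_width'].round(4),s['ft_force'].round(1),s['gripper_force'].round(0))
                                                                              ^^^^^^^^^^^^^^^^^^^^^
AttributeError: 'float' object has no attribute 'round'
```

```bash
sed -i "3s/.*/    s=env.observe();print(*[np.round(x,4) for x in (s['position'],s['tool_rot'][:2,0],s['grip_width'],s['ft_force'],s['gripper_force'])])/" ks.py
python3 -c "
from ks import *;ks(None,np.radians(23))"
```

```text
[ 0.509  -0.0249  0.1602] [0.9205 0.3907] 0.0172 [-0.4031 -1.1967 -1.9442] 118.7089
scene knob 113 [0.6323 0.0275 0.1827] dist 0.1341 elev 2.3 med cloud [0.6349 0.032  0.1887]
 shaft slope -0.4 z@grip 0.1898 [0.005 0.015 0.025 0.035 0.045 0.055 0.065 0.075 0.085 0.095 0.105 0.115] [0.1897 0.1905 0.1895 0.1883 0.1907 0.1893 0.1886 0.1895 0.1899 0.1891
 0.1875 0.1904]
top knob hidden 14
```

Run:
```python
from h import *
yaw=np.radians(79);u=np.array([np.cos(yaw),np.sin(yaw),0]);w=np.array([-u[1],u[0],0]);o0=np.array([.577,.240,0])
for n in('scene','top'):
    for src in('old','new'):
        d=pickle.load(open(n+'.pkl','rb')) if src=='old' else grab(n)
        P=cloud(d);r=P-o0;a=r@u;c=r@w;z=P[...,2]
        m=(abs(z-.1305)<.005)&(abs(c)<.09)&(a>-.03)&(a<.17)
        # edges: per-bin extents
        f=[];e=[];l=[];q=[]
        for b in np.arange(-.05,.051,.01):
            k=m&(abs(c-b)<.005)
            if k.sum()>20: f.append((b,np.percentile(a[k],2)));e.append((b,np.percentile(a[k],98)))
        for b in np.arange(.02,.121,.01):
            k=m&(abs(a-b)<.005)
            if k.sum()>20: l.append((b,np.percentile(c[k],2)));q.append((b,np.percentile(c[k],98)))
        for nm,X in zip(('front','rear','right','left'),(f,e,l,q)):
            if len(X)>4: X=np.array(X);k=np.polyfit(X[:,0],X[:,1],1);print(n,src,nm,'slope deg',np.degrees(k[0]).round(2),'mid',np.median(X[:,1]).round(4),end=' | ')
        print()
        k=(a>-.04)&(a<-.012)&(abs(c)<.03)&(z>.03)&(z<.085)
        if k.sum()>3: print(' rest',k.sum(),'a',np.percentile(a[k],[5,50,95]).round(4),'c',np.percentile(c[k],[5,50,95]).round(4),'z',np.percentile(z[k],[5,50,95]).round(4))
        k=(a<-.01)&(a>-.12)&(abs(c)<.1)&(z>.003)&(z<.012)&(d['img'].std(-1)<12)
        if k.sum()>50: print(' plate c',np.percentile(c[k],[2,98]).round(4),'a',np.percentile(a[k],2).round(4))
```

```text
scene old front slope deg -0.59 mid -0.0011 | scene old rear slope deg -0.19 mid 0.1357 | scene old right slope deg -0.1 mid -0.066 | scene old left slope deg -0.97 mid 0.0655 | 
 plate c [-0.0743 -0.0476] a -0.0632
scene new front slope deg 0.03 mid -0.0011 | scene new rear slope deg -0.46 mid 0.1349 | scene new right slope deg 0.14 mid -0.0665 | scene new left slope deg -0.28 mid 0.0649 | 
 plate c [-0.0738 -0.0483] a -0.0625
top old front slope deg -0.62 mid 0.0012 | top old rear slope deg -0.62 mid 0.1344 | top old right slope deg -0.11 mid -0.0659 | top old left slope deg -0.02 mid 0.0649 | 
 rest 35 a [-0.0274 -0.0252 -0.0219] c [-0.0135 -0.001   0.0141] z [0.033  0.0655 0.0762]
 plate c [-0.072   0.0678] a -0.0619
top new front slope deg -0.22 mid 0.0007 | top new rear slope deg -0.43 mid 0.1339 | top new right slope deg -0.47 mid -0.0658 | top new left slope deg 0.2 mid 0.0647 | 
 rest 34 a [-0.0274 -0.0251 -0.0217] c [-0.0138 -0.0011  0.0145] z [0.0358 0.0658 0.0761]
 plate c [-0.0718  0.0686] a -0.0618
```

>>> drive_tool --series '[[[0, 0, 0], -8, 0.0], [[0, 0, 0], -16, 0.0], [[0, 0, 0], -24, 0.0], [[0.015, -0.015, 0], -32, 0.0], [[0.03, -0.03, 0], -40, 0.0], [[0.045, -0.045, 0], -48, 0.0], [[0.061, -0.0615, 0], -56, 0.0], [[0.061, -0.0615, 0], -56, 0.0], [[0.061, -0.0615, 0], -56, 0.0]]'

```text
time_s: 18.65
position: [0.5397, 0.0557, 0.1565]
tool_rot: [[0.192, 0.981, -0.002], [0.981, -0.192, -0.0], [-0.0, -0.002, -1.0]]
ft_force: [0.3, -1.2, -1.1]
grip_width: 0.0168
gripper_force: 118.8
```

```bash
python3 -c "
from ks import *;ks(None,np.radians(79))"
```

```text
[0.5397 0.0557 0.1565] [0.1922 0.9813] 0.0168 [ 0.3347 -1.1818 -1.0914] 118.7675
scene knob 135 [0.5649 0.1851 0.1742] dist 0.1319 elev 0.3 med cloud [0.5695 0.1912 0.1844]
 shaft slope -8.3 z@grip 0.1983 [0.005 0.015 0.025 0.035 0.045 0.055 0.065 0.075 0.085 0.095 0.105 0.115] [0.1848 0.2323 0.1858 0.1866 0.1862 0.186  0.1853 0.1844 0.1845 0.1861
 0.1864 0.1857]
top knob 75 [0.5653 0.187  0.1862] dist 0.1344 elev 5.4 med cloud [0.5656 0.1874 0.1862]
```

>>> drive_tool --series '[[[0, 0.0017, 0.03], 0, 0.0], [[0, 0.0017, 0.06], 0, 0.0], [[0, 0.0017, 0.076], 0, 0.0], [[0, 0.0017, 0.082], 0, 0.0], [[0, 0.0017, 0.082], 0, 0.0]]'

```text
time_s: 19.25
position: [0.5416, 0.0547, 0.075]
tool_rot: [[0.193, 0.981, -0.001], [0.981, -0.193, 0.0], [-0.0, -0.001, -1.0]]
ft_force: [-0.2, -0.3, -0.4]
grip_width: 0.0168
gripper_force: 118.8
```

```bash
python3 -c "
from ks import *;ks(None,np.radians(79))"
```

```text
[0.5416 0.0547 0.075 ] [0.1925 0.9813] 0.0168 [-0.2035 -0.336  -0.3681] 118.7508
scene knob 121 [0.5666 0.1832 0.0905] dist 0.1309 elev -0.6 med cloud [0.5716 0.1904 0.1036]
 shaft slope -2.7 z@grip 0.109 [0.005 0.015 0.025 0.035 0.045 0.055 0.065 0.075 0.085 0.095 0.105 0.115] [0.1155 0.1058 0.105  0.1055 0.1055 0.1052 0.1061 0.1068 0.105  0.104
 0.1057 0.1036]
top knob 63 [0.5672 0.1863 0.1055] dist 0.1347 elev 5.8 med cloud [0.5666 0.1861 0.1044]
```

>>> drive_tool --series '[[[0.015, 0, 0], 0, 0.0], [[0.03, 0, 0], 0, 0.0], [[0.045, 0, 0], 0, 0.0], [[0.06, 0, 0], 0, 0.0], [[0.075, 0, 0], 0, 0.0], [[0.09, 0, 0], 0, 0.0], [[0.105, 0, 0], 0, 0.0], [[0.118, 0, 0], 0, 0.0], [[0.127, 0, 0], 0, 0.0], [[0.13, 0, 0], 0, 0.0], [[0.13, 0, 0], 0, 0.0]]'

```text
time_s: 20.45
position: [0.5667, 0.183, 0.0752]
tool_rot: [[0.191, 0.982, -0.0], [0.982, -0.191, -0.0], [-0.0, -0.0, -1.0]]
ft_force: [0.6, -0.3, -1.5]
grip_width: 0.0167
gripper_force: 118.8
```

```bash
python3 -c "
from ks import *;ks(None,np.radians(79))
u=np.array([np.cos(np.radians(79)),np.sin(np.radians(79))]);r=env.observe()['position'][:2]-[.577,.24];print('a',r@u,'c',-r[0]*u[1]+r[1]*u[0])
d=grab('scene');cv2.imwrite('pics/g6.png',cv2.resize(d['img'][190:350,280:440],None,fx=3.7,fy=3.7,interpolation=cv2.INTER_CUBIC)[...,::-1])"
```

```text
[0.5667 0.183  0.0752] [0.1908 0.9816] 0.0167 [ 0.5886 -0.2599 -1.5159] 118.7514
scene knob hidden 0
top knob hidden 0
a -0.05846695881088674 c -0.0008036785556451674
```

View pics/g6.png

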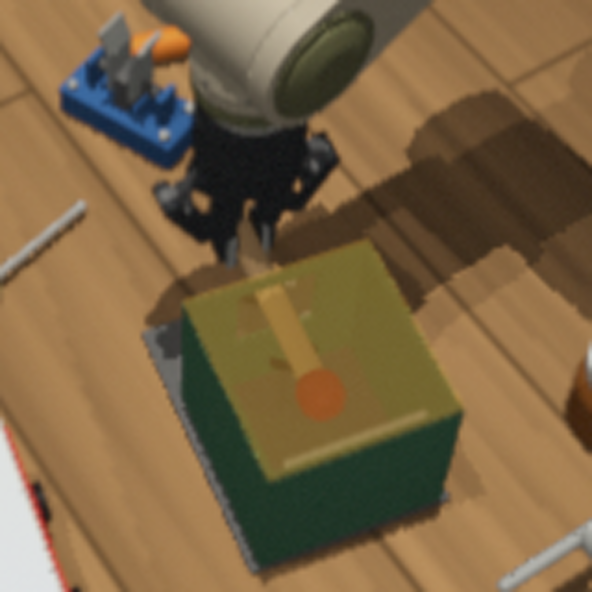

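The view shows the knob at (320,393) through the amber roof, well inside and centred, and the gripper in front of the port wall. Lower it into the rests.

>>> drive_tool --series '[[[0, 0, 0.005], 0, 0.0], [[0, 0, 0.009], 0, 0.0], [[0, 0, 0.012], 0, 0.0], [[0, 0, 0.014], 0, 0.0], [[0, 0, 0.015], 0, 0.0], [[0, 0, 0.015], 0, 0.0]]'

```text
time_s: 21.2
position: [0.5666, 0.1829, 0.0602]
tool_rot: [[0.191, 0.982, -0.0], [0.982, -0.191, -0.0], [-0.0, -0.0, -1.0]]
ft_force: [0.6, 0.3, -1.8]
grip_width: 0.0166
gripper_force: 118.8
```

>>> drive_tool --series '[[[0, 0, 0.001], 0, 0.0], [[0, 0, 0.002], 0, 0.0], [[0, 0, 0.002], 0, 0.0]]'

```text
time_s: 21.5
position: [0.5667, 0.1829, 0.0583]
tool_rot: [[0.191, 0.982, 0.0], [0.982, -0.191, 0.0], [0.0, 0.0, -1.0]]
ft_force: [-1.4, -0.7, -0.4]
grip_width: 0.0168
gripper_force: 118.8
```

>>> drive_tool --series '[[[0, 0, 0.001], 0, 0.0], [[0, 0, 0.001], 0, 0.0], [[0, 0, 0.001], 0, 0.018], [[0, 0, 0.001], 0, 0.022], [[0, 0, 0.001], 0, 0.026], [[0, 0, 0.001], 0, 0.03], [[0, 0, 0.001], 0, 0.04], [[0, 0, 0.001], 0, 0.05], [[0, 0, 0.001], 0, 0.05], [[0, 0, 0.001], 0, 0.05]]' --newtons 20

```text
time_s: 22.5
position: [0.5667, 0.1829, 0.0573]
tool_rot: [[0.191, 0.982, 0.0], [0.982, -0.191, 0.0], [0.0, 0.0, -1.0]]
ft_force: [0.4, 0.3, -0.0]
grip_width: 0.0501
gripper_force: 0.0
```

```bash
cat > fin.py <<'E'
from k import *
s=env.observe();print(s['position'],s['grip_width'],s['ft_force'],s['gripper_force'])
yaw=np.radians(79);u=np.array([np.cos(yaw),np.sin(yaw),0]);w=np.array([-u[1],u[0],0]);o0=np.array([.577,.240,0])
for n in('scene','top'):
    d=grab(n);h,ss,v=[x.astype(int) for x in cv2.split(cv2.cvtColor(d['img'],cv2.COLOR_RGB2HSV))]
    g=onz(d,np.stack(np.meshgrid(np.arange(640),np.arange(400)),-1).reshape(-1,2),.075).reshape(400,640,3)-o0
    a=g@u;c=g@w
    m=(a>.03)&(a<.125)&(abs(c)<.05)&(h<13)&(ss>150)&(v>100);ys,xs=np.nonzero(m);print(n,'knob',len(xs),'a',a[m].mean().round(4),'c',c[m].mean().round(4))
    P=cloud(d)-o0;A=P@u;C=P@w;k=(A>-.1)&(A<-.004)&(abs(C)<.02)&(P[...,2]>.065)&(P[...,2]<.1)&(h>8)&(h<30)&(v>80)
    if k.sum()>5: print('  shaft',k.sum(),'a',np.percentile(A[k],[2,98]).round(4),'c',np.median(C[k]).round(4),'ztop',np.percentile(P[k][:,2],90).round(4),'slope',np.polyfit(A[k],P[k][:,2],1)[0].round(3))
E
python3 fin.py
```

```text
[0.56668394 0.18286764 0.05732516] 0.05005538883372617 [ 0.3763625   0.28455168 -0.03371145] 0.0
scene knob 46 a 0.0751 c 0.0016
  shaft 97 a [-0.0745 -0.0326] c -0.0018 ztop 0.0895 slope 0.033
top knob 0 a nan c nanfin.py:8: RuntimeWarning: Mean of empty slice.
  m=(a>.03)&(a<.125)&(abs(c)<.05)&(h<13)&(ss>150)&(v>100);ys,xs=np.nonzero(m);print(n,'knob',len(xs),'a',a[m].mean().round(4),'c',c[m].mean().round(4))
  ret = ret.dtype.type(ret / rcount)
```

>>> drive_tool --series '[[[0, 0, -0.01], 0, 0.06], [[0, 0, -0.03], 0, 0.06], [[0, 0, -0.06], 0, 0.06], [[-0.03, 0, -0.1], 0, 0.06], [[-0.08, 0, -0.14], 0, 0.06], [[-0.13, 0.04, -0.16], 0, 0.06], [[-0.17, 0.06, -0.16], 0, 0.06], [[-0.2, 0, -0.16], 0, 0.06], [[-0.2, 0, -0.16], 0, 0.06], [[-0.2, 0, -0.16], 0, 0.06]]'

```text
time_s: 23.6
position: [0.5271, -0.0148, 0.2185]
tool_rot: [[0.194, 0.981, 0.001], [0.981, -0.194, -0.0], [-0.0, 0.001, -1.0]]
ft_force: [0.6, 0.4, 0.5]
grip_width: 0.0604
gripper_force: 0.0
```

```bash
python3 fin.py 2>/dev/null
```

```text
[ 0.52706443 -0.01477474  0.21851565] 0.06035927221711849 [0.55745221 0.39871324 0.54397265] 0.0
scene knob 35 a 0.0746 c 0.0016
  shaft 128 a [-0.0832 -0.0341] c -0.0023 ztop 0.0891 slope 0.029
top knob 0 a nan c nan
  shaft 166 a [-0.081  -0.0059] c 0.0005 ztop 0.0872 slope -0.002
```

```bash
python3 -c "
from h import *
print(env.close_job())"
```

```text
the job is handed in; nothing more can be done
None
```

The job is handed in at about 24 s of the 61 s allowed: the stick was pressed home in the clip and let go, taken again by its tail half, passed through the port without any sign of contact, and left in both V rests with the knob's middle about 75 mm inside. The call returned no verdict, and these figures are my own camera measurements.

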